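# Clear the corner board and hold a carving against its stops

## Task

Pick up the block brush and sweep the three wood offcuts off the corner board into the grey tray along the board's near edge, touching the offcuts with nothing but the brush, then stand the brush back on the bench clear of the board. Next set the carved figure's square plinth flat on the board, slide it fully home into the corner so that it sits flush against both blue stops at once, and finish while still gripping it and pressing it firmly but not hard (about 10 N) against both stops. Leave the bottle, the mallet and the bowl where they are.

Things in the scene. Friction and masses are not known exactly. Their poses are not given: they have to be found in the camera images.
- board: Fixed corner board. Origin on the bench top under its middle; z up, x to the far stop (away from the robot), y to the side stop; yaw within 0.25 rad. Flat waxed brown bed (friction about 0.2), top at z = 45 mm, x -100 to +120 mm, y -120 to +120 mm; near edge (x = -100) and -y edge open. Grey open tray along the near edge: x -211 to -101, y -120 to +120 mm, 38 mm high, walls 4 mm.
- stop_far: Blue slick plastic bar fixed on the bed, 20 x 220 x 24 mm (x, y, z of the board), top 69 mm above the bench. Origin: centre of its underside, at (110, 10, 45) mm in the board frame; its stop face looks to -x of the board, at board x = +100 mm. Rigid, low friction (about 0.2).
- stop_side: Blue slick plastic bar fixed on the bed, 150 x 20 x 24 mm (x, y, z of the board), top 69 mm above the bench. Origin: centre of its underside, at (25, 110, 45) mm in the board frame; its stop face looks to -y of the board, at board y = +100 mm. Rigid, low friction (about 0.2).
- corner (a point): The point on the bed where the two stop faces meet, at (100, 100, 45) mm in the board frame; axes as the board's.
- tray (a point): Centre of the tray's inner floor, at (-156, 0, 5) mm in the board frame; axes as the board's.
- brush: Loose block brush, about 0.22 kg, standing on its bristles on the bench left or right of the board. Origin: centre of its underside; z up, long axis x. Stiff black bristles 160 x 32 mm, 30 mm high; red back 160 x 40 mm from 30 to 48 mm; dark grip rail 100 x 26 mm (x, y) from 48 to 82 mm: pinch it across y from above.
- offcut0: Loose pale wood offcut, 40 x 24 x 26 mm, about 20 g, lying on the bed. Origin: centre of its underside as it lies at the start.
- offcut1: Loose pale wood offcut, 34 x 24 x 30 mm, about 20 g, lying on the bed. Origin: centre of its underside as it lies at the start.
- offcut2: Loose pale wood offcut with a step, 40 x 24 x 29 mm, about 20 g, lying on the bed. Origin: centre of its underside as it lies at the start.
- figure: Loose pale carved bird, about 0.2 kg, upright on the bench on the other side of the board from the brush. Origin: centre of the plinth's underside; z up. Square plinth 80 x 80 x 28 mm; post 30 x 30 mm from 28 to 80 mm, head to 97 mm. Wings stick out along +x and -x (to 37 mm from the axis, 56 to 80 mm up): pinch the post across y from above. Any of its four sides may face any stop.
- oil: Bystander: loose brown bottle with white cap, 54 mm across, 130 mm tall. Origin: centre of its underside.
- mallet: Bystander: loose dark carver's mallet standing on its head, 72 mm across, 187 mm tall. Origin: centre of its underside.
- pot: Bystander: loose blue ceramic bowl, 90 mm across, 60 mm tall, beyond the board. Origin: centre of its underside.
There are look-alikes about, which are no part of the job. Leave any red or turquoise look-alike of the figure alone.

How it is judged:
On the way, in this order (a step that is already met when the one before it is completed fails the run):
1. the brush is lifted in the fingers (height (world z) of brush above 0.03 m and contact force between the fingers and brush above 1 N), for 0.2 s.
2. all three offcuts lie in the tray (z of each of offcut0, offcut1, offcut2 in the frame of tray below 0.036 m and x of offcut0 in the frame of tray between -0.055 and 0.055 m and y of offcut0 in the frame of tray between -0.12 and 0.12 m and x of offcut1 in the frame of tray between -0.055 and 0.055 m and y of offcut1 in the frame of tray between -0.12 and 0.12 m and x of offcut2 in the frame of tray between -0.055 and 0.055 m and y of offcut2 in the frame of tray between -0.12 and 0.12 m), for 0.2 s.
3. the brush stands on the bench again, let go, clear of the board (height (world z) of brush below 0.01 m and angle between brush's own z axis and vertical below 0.15 rad and contact force between brush and board below 0.1 N and contact force between the fingers and brush below 0.1 N and linear speed of brush below 0.02 m/s), for 0.2 s.
At the end, for the whole second after the job is handed in: Figure gripped, flat on the bed, upright within 0.06 rad, square within 0.05 rad, axis 36 to 45 mm from both stop faces, pressing each stop with 2 to 35 N, at rest; all three offcuts in the tray; brush upright on the bench, released, off the board (all of step 2 and all of step 3 and contact force between figure and stop_far between 2 and 35 N and contact force between figure and stop_side between 2 and 35 N and contact force between the fingers and figure above 2 N and angle between figure's own z axis and vertical below 0.06 rad and (angle between the x axis of figure and the x axis of board, either way round below 0.05 rad or angle between the x axis of figure and the y axis of board, either way round below 0.05 rad) and x of figure in the frame of corner between -0.045 and -0.036 m and y of figure in the frame of corner between -0.045 and -0.036 m and z of figure in the frame of corner between -0.004 and 0.004 m and linear speed of figure below 0.01 m/s); the arm keeps its last pose, push and grip.
It fails at once if an offcut is touched by the fingers, the arm or the figure (contact force between any of the fingers, the arm, figure and offcut0 above 0.3 N or contact force between any of the fingers, the arm, figure and offcut1 above 0.3 N or contact force between any of the fingers, the arm, figure and offcut2 above 0.3 N).
It fails at once if the bottle, mallet or bowl is moved more than 20 mm (distance of any of oil, mallet, pot from where it was at the start of the episode above 0.02 m).
It also fails if it takes over 72 s, if anything falls off the work surface, if the arm or the gripper's body presses on something with over 40 N, if the wrist force passes 120 N, or if a joint passes its speed limit or range.

## Robot

A 6-joint arm with a two-finger parallel gripper is mounted at the origin on the work surface. World frame = base frame: x ahead of the robot, y to its left, z up, the work surface at z = 0. Lengths are in m, angles in rad, forces in N, time in s.
With the tool pointing down it reaches from about 0.425 to 0.95 m from the base axis. Payload 3.5 kg.
Tool frame: the origin (TCP) lies midway between the tips of the shut fingers; the grasp point (between the pads) lies 19 mm behind it (ctrl.pinch_z is the distance from the TCP to the grasp point, in m); z points along the fingers, y is the line along which they close (so a half turn about z gives the same grasp; the last joint's range is limited). The gripper opens to 85 mm and grips with 20 to 120 N. Pads are 22 mm wide; open, the fingers measure 114 mm over their backs; the gripper's body (76 mm by 85 mm) begins 54 mm behind the grasp point. The pads swing forward as they close: fully open they stand 13 mm farther back than shut.
Start: joints at [-1.489, 0.286, 1.577, -0, 1.279, -0.15], TCP at [0.155, -0.657, 0.231] pointing down, gripper open.
Joint ranges: [-2.77, 2.77], [-0.9, 2.22], [0.21, 2.48], [-1.53, 4.67], [0.24, 2.81], [-2.84, 2.84]. Speed limits (rad/s): [2.79, 2.79, 3.14, 3.14, 3.14, 3.14].

## Interface

Orientations are given as a unit quaternion [x, y, z, w].
In Python, from plant import get_state, viewer, sign_off, ctrl gives the robot as it stands. The module is installed in compiled form; this text tells all that it offers.
- The arm moves only by the shell command python3 -m handwheel 'ROWS' [FORCE]. ROWS is JSON, a list that holds one entry, the list of rows, each a list of 5 numbers: the finger opening in m, from 0 to 0.0854, then the shift along the tool's x, y, z in m, then the turn about the tool's z in degrees. In form: [[[claw, x, y, z, spin], ...]]. A call has 1 to 12 rows; each row shifts and turns the commanded pose from where the row before left it, along the tool's axes as they then stand; what a row does not reach is not made up. A row lasts 1/12 s, in which the tool goes at most 41.7 mm and 7.16 degrees, less where a joint would pass 70% of its speed; a pose out of reach is approached as far as the arm can. A call is refused whole if a number of a shift passes 0.0417 or a number of a turn 7.16, either way. A call with a gripper value outside its range is refused whole. The fingers move at their own pace and stop on an object; FORCE is the grip in N (left out, the last holds). Time passes only in rows, so rows that do not move let the fingers close. It gives the time, the measured TCP pose, the force, the opening and the grip force at its end, in the units of the state.
- get_state(): the state, without advancing time (a new reading comes with each control period).
- viewer.read_camera(name): name is "scene" or "top" or "wrist"; returns the picture (480x640x3 uint8, blue, green, red); there is no depth.
- viewer.camera_params(name): a dict with "fov_y" (degrees; the focal length in pixels is half the picture's height over the tangent of half this angle, whatever the lens; pixels are square), "cx", "cy" (the principal point, pixels), "k1" (the pictures are not rectified: a ray, as slopes to the right and down, at radius r is drawn at 1 + k1 r^2 times it, then the intrinsics apply), "xyz" and "attitude" of the camera in the world; the wrist camera has in their place "hand_eye" (4x4, takes a point from camera to tool coordinates, whose origin is the TCP and whose axes are the flange's). Camera axes: x right, y up, looking along -z (the intrinsics and any distortion apply to the point x, -y, -z); pixel columns grow to the right and rows downward; lengths in m; the calibration is good to about 2 mm. A picture is of the moment at which its call begins: read the wrist's pose just before it. camera_params takes no time and is no camera call.
- sign_off(): hands the job in; it is judged then, once.
Trained networks look in the newest picture that a camera, given by its name, has taken for a name from the list of things; names that differ only in an ending like _2 or _b are one class to them, and where a whole thing is asked for, a point or a joint stands for the part that bears it (a point fixed in the world has none). Each returns a list of dicts, best first, with "confidence" (0 to 1); they miss things now and then, are a little off and sometimes report something else, mostly with a low value. They report only what shows in the picture. A call takes as long as a camera call. They do not tell look-alikes from the thing itself.
- viewer.look_for(camera, name): "extent" ([left, top, width, height] as shares, 0 to 1, of the picture: columns of its width, rows of its height, round what is visible of it).
- viewer.outline_of(camera, name): "mask" (480x640 bool, what is visible of it) and "extent" ([left, top, width, height] as shares, 0 to 1, of the picture: columns of its width, rows of its height, round what is visible of it).
- viewer.pinpoint(camera, name): "xy" ([column, row] as shares, 0 to 1, of the picture: columns of its width, rows of its height: a listed point, or the origin of a listed thing).
The state is a dict: "time": time; "qpos": joint angles; "dq": joint speeds; "joint_efforts": joint torques, N m; "eef_pos": TCP position; "tcp_rot": TCP orientation; "contact_force": force on the tool from outside, world axes, zero at the start; "wrist_torque": the same for the moment, N m; "opening": opening from 0.0 (shut) to 1.0 (fully open); "finger_force": force on a finger pad.
Only numpy, scipy, OpenCV 4.12 (cv2) and the standard library are available. Lean on these libraries where they do the work, as an engineer would, in place of code of your own. Each camera call takes 0.05 s, during which the arm holds its last target. There are 200 camera calls.

## Working session

There is one attempt and no reset: what is moved stays moved. The work goes in short steps, Python scripts to look and compute and a shell command to move; the robot and the scene stay as the last step left them, time stands still between calls to the robot, and variables do not carry over. Pictures are saved under pics/ and viewed, at most 10 in all, crops included, and the job is handed in when it is done.

```bash
mkdir -p pics
cat > h.py <<'E'
import numpy as np, cv2
from scipy.spatial.transform import Rotation as R
from plant import get_state, viewer, ctrl
def cam(n,st=None):
    p=viewer.camera_params(n)
    f=240/np.tan(np.radians(p['fov_y'])/2)
    if 'hand_eye' in p:
        st=st or get_state(); T=np.eye(4); T[:3,:3]=R.from_quat(st['tcp_rot']).as_matrix(); T[:3,3]=st['eef_pos']
        T=T@np.array(p['hand_eye'])
    else:
        T=np.eye(4); a=np.array(p['attitude']); T[:3,:3]=R.from_quat(a).as_matrix() if a.size==4 else a.reshape(3,3); T[:3,3]=p['xyz']
    return f,p['cx'],p['cy'],p['k1'],T
def topix(c,P):
    f,cx,cy,k,T=c; q=(np.atleast_2d(P)-T[:3,3])@T[:3,:3]
    s=np.c_[q[:,0]/-q[:,2],-q[:,1]/-q[:,2]]; r2=(s**2).sum(1,keepdims=True)
    return s*(1+k*r2)*f+[cx,cy]
def toworld(c,uv,z):
    f,cx,cy,k,T=c; d=(np.atleast_2d(uv)-[cx,cy])/f; s=d.copy()
    for _ in range(20): s=d/(1+k*(s**2).sum(1,keepdims=True))
    v=np.c_[s[:,0],-s[:,1],-np.ones(len(s))]@T[:3,:3].T
    return T[:3,3]+v*((z-T[2,3])/v[:,2])[:,None]
def pic(n,name): 
    im=viewer.read_camera(n); cv2.imwrite(f'pics/{name}.png',im); return im
E
python3 - <<'E'
from h import *
print(get_state(), ctrl.pinch_z)
for n in('scene','top','wrist'):print(n,viewer.camera_params(n))
pic('scene','s0');pic('top','t0')
c=cam('top')
for n,z in dict(corner=.045,tray=.005,brush=0,offcut0=.045,offcut1=.045,offcut2=.045,figure=0,oil=0,mallet=0,pot=0,board=0,stop_far=.045,stop_side=.045).items():
    for d in viewer.pinpoint('top',n):
        uv=np.array(d['xy'])*[640,480]; print(n,round(d['confidence'],2),uv.round(1),toworld(c,uv,z).round(4)[0])
E
```

```text
{'time': 0.0, 'qpos': array([-1.48896981e+00,  2.87210343e-01,  1.57818644e+00, -1.09331420e-05,
        1.27859604e+00, -1.49991810e-01]), 'dq': array([ 0.0010106 ,  0.00158653,  0.00063376, -0.0005474 , -0.0019714 ,
        0.0003652 ]), 'joint_efforts': array([-3.06340127e-06, -4.05986702e+01, -2.92625284e+01, -1.90026640e-04,
        5.76629187e-03, -1.53247851e-05]), 'eef_pos': array([ 0.15505661, -0.65627033,  0.22991228]), 'tcp_rot': array([ 9.93289152e-01,  1.15651287e-01,  3.56642630e-05, -1.19956734e-03]), 'contact_force': array([-0.6404123 , -0.69216811, -0.19225214]), 'wrist_torque': array([ 0.00441941, -0.01598367, -0.00460373]), 'finger_force': 0.0, 'opening': 0.9960489282682478} 0.0187
scene {'fov_y': 50.25564976929356, 'cx': 314.6559272452146, 'cy': 238.63521645164624, 'k1': -0.03214743387033019, 'xyz': array([1.40803273, 0.14308474, 0.70038436]), 'attitude': array([0.28482985, 0.35333588, 0.6902589 , 0.56353204])}
top {'fov_y': 50.463231467597204, 'cx': 325.33026013880954, 'cy': 242.79568945537318, 'k1': 0.024375232186364903, 'xyz': array([ 0.40899006, -0.04369939,  
[... 1272 characters left out ...]
re 0.66 [294.9 235.9] [0.5694 0.0268 0.    ]
figure 0.59 [445.4 334.5] [ 0.3151 -0.3645  0.    ]
figure 0.56 [430.7 283.2] [ 0.447  -0.3292  0.    ]
oil 0.91 [162.6 204.6] [0.6507 0.3765 0.    ]
mallet 0.55 [429.4 285.1] [ 0.442  -0.3256  0.    ]
mallet 0.24 [171.4 282.3] [0.4462 0.3461 0.    ]
pot 0.92 [297.9 152.8] [0.7938 0.0211 0.    ]
pot 0.17 [325.5 232.8] [ 0.5781 -0.0538  0.    ]
board 0.79 [323.9 234.7] [ 0.573  -0.0496  0.    ]
board 0.3 [162.6 201.8] [0.6582 0.3768 0.    ]
stop_far 0.58 [324.5 193.2] [ 0.6749 -0.0504  0.045 ]
stop_far 0.49 [281.5 220.8] [0.6026 0.0591 0.045 ]
stop_side 0.59 [280.9 221. ] [0.6021 0.0606 0.045 ]
stop_side 0.22 [323.6 233.4] [ 0.5708 -0.0486  0.045 ]
```

View pics/t0.png

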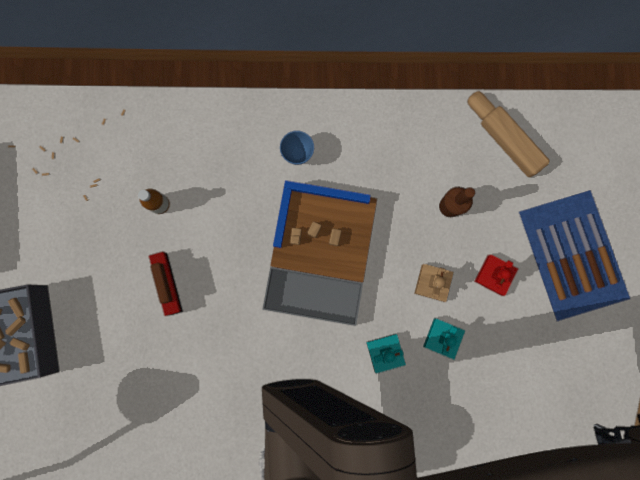

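View pics/s0.png

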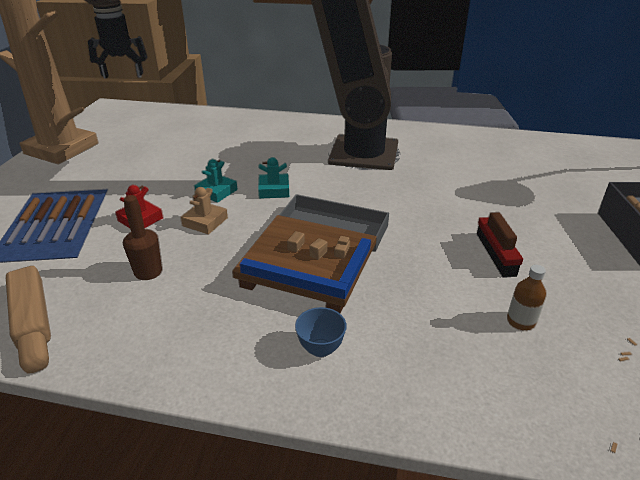

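The top view shows the board at about (323,230) with the tray below it. The brush is at (165,283), the bottle at (153,200), the bowl at (297,147) and the mallet at (456,202).

There are four figure candidates: pale (435,282), red (497,275), turquoise (386,352) and turquoise (445,337). Only the pale one at (435,282) fits "pale carved bird", and it stands on the side of the board opposite the brush. I'll fit poses to silhouettes and confirm the figure in a crop.

```bash
cat > fit.py <<'E'
from h import *
from scipy.optimize import minimize
def box(x0,x1,y0,y1,z0,z1): return np.array([[x,y,z] for x in(x0,x1) for y in(y0,y1) for z in(z0,z1)])/1000.
BRUSH=[box(-80,80,-16,16,0,30),box(-80,80,-20,20,30,48),box(-50,50,-13,13,48,82)]
BRED=[box(-80,80,-20,20,30,48)]
FIG=[box(-40,40,-40,40,0,28),box(-15,15,-15,15,28,80),box(-37,37,-8,8,56,80),box(-12,12,-12,12,80,97)]
PL=[box(-40,40,-40,40,0,28)]
STOPS=[box(100,120,-100,120,45,69),box(-50,100,100,120,45,69)]
def place(B,p,z=0):
    c,s=np.cos(p[2]),np.sin(p[2]); return B@np.array([[c,s,0],[-s,c,0],[0,0,1]])+[p[0],p[1],z]
def sil(c,boxes,p,z=0,S=4):
    m=np.zeros((480*S,640*S),np.uint8)
    for b in boxes:
        h=cv2.convexHull(((topix(c,place(b,p,z))+.5)*S).astype(np.int32)); cv2.fillConvexPoly(m,h,255)
    return cv2.resize(m,(640,480),interpolation=cv2.INTER_AREA)/255.
def fit(c,boxes,mask,p0,z=0):
    mask=mask.astype(float)
    def cost(q):
        s=sil(c,boxes,[q[0]/100,q[1]/100,q[2]/5],z); return 1-np.minimum(s,mask).sum()/np.maximum(s,mask).sum()
    best=None
    for dy in(-.12,0,.12):
        q0=np.array([p0[0]*100,p0[1]*100,(p0[2]+dy)*5])
        r=minimize(cost,q0,method='Nelder-Mead',options=dict(initial_simplex=[q0,q0+[1,0,0],q0+[0,1,0],q0+[0,0,.5]],xatol=.002,fatol=1e-5))
        if best is None or r.fun<best.fun: best=r
    return [best.x[0]/100,best.x[1]/100,best.x[2]/5],best.fun
def at(n,cam_,uv,what='outline_of'):
    L=viewer.outline_of(cam_,n); 
    g=[d for d in L if d['mask'].any() and np.linalg.norm(np.argwhere(d['mask']).mean(0)[::-1]-uv)<25]
    return g[0]['mask'] if g else None
E
python3 - <<'E'
from fit import *
im=cv2.imread('pics/t0.png'); viewer.read_camera('top'); c=cam('top')
hsv=cv2.cvtColor(im,cv2.COLOR_BGR2HSV)
def roi(m,x0,x1,y0,y1): o=np.zeros_like(m); o[y0:y1,x0:x1]=m[y0:y1,x0:x1]; return o
blue=roi(cv2.inRange(hsv,(105,150,40),(125,255,255))>0,265,385,172,255)
print('board',fit(c,STOPS,blue,[.57,-.05,-.15]),blue.sum())
red=roi(cv2.inRange(hsv,(0,150,30),(10,255,255))>0,140,190,245,320); print(red.sum())
m=at('brush','top',(165,283))
if m is not None: print('brush',m.sum(),fit(c,BRUSH,m,[.4455,.3478,1.7-np.pi]))
m=at('figure','top',(435,282))
if m is not None: print('fig',m.sum(),fit(c,FIG,m,[.445,-.325,0]),fit(c,FIG,m,[.445,-.325,np.pi/2]))
for i in range(1):
    L=viewer.outline_of('top','offcut0')
    for d in L:
        p=np.argwhere(d['mask'])[:,::-1]
        if len(p)<400 and len(p)>20: 
            r=cv2.minAreaRect(p.astype(np.float32)); print('off',d['confidence'],len(p),toworld(c,cv2.boxPoints(r),.065).round(3)[:,:2].tolist())
cr=cv2.resize(im[235:385,350:550],(800,600),interpolation=cv2.INTER_CUBIC); cv2.imwrite('pics/figcrop.png',cr)
# scene-cam check
viewer.read_camera('scene'); cs=cam('scene')
m=at('figure','scene',(204,210)); 
if m is not None: print('fig-s',m.sum(),fit(cs,FIG,m,[.445,-.325,0]),fit(cs,FIG,m,[.445,-.325,np.pi/2]))
m=at('brush','scene',(498,245))
if m is not None: print('brush-s',m.sum(),fit(cs,BRUSH,m,[.4455,.3478,1.7-np.pi]))
im=cv2.imread('pics/s0.png');hsv=cv2.cvtColor(im,cv2.COLOR_BGR2HSV)
b=roi(cv2.inRange(hsv,(105,150,40),(125,255,255))>0,230,375,230,302);print('board-s',fit(cs,STOPS,b,[.57,-.05,-.15]),b.sum())
E
```

```text
board ([np.float64(0.5650358456244685), np.float64(-0.047484759051896315), np.float64(-0.16781386119559505)], np.float64(0.17476521260633127)) 1141
753
brush 1342 ([np.float64(0.4429351604324853), np.float64(0.35169828346219556), np.float64(-2.8405458842883715)], np.float64(0.046200301101758656))
fig 1002 ([np.float64(0.4490984894198654), np.float64(-0.3312797186547049), np.float64(-0.24527801928328694)], np.float64(0.07370987728344702)) ([np.float64(0.44958150718152445), np.float64(-0.3313092770865815), np.float64(1.3425590545359942)], np.float64(0.09611741749868241))
off 0.65 142 [[0.545, 0.036], [0.584, 0.03], [0.58, 0.006], [0.542, 0.012]]
off 0.57 162 [[0.542, -0.061], [0.584, -0.069], [0.579, -0.093], [0.538, -0.085]]
fig-s 1345 ([np.float64(0.44763649801405675), np.float64(-0.3348820029289108), np.float64(-0.20540398423466427)], np.float64(0.07326334294199843)) ([np.float64(0.44799405933638087), np.float64(-0.3345822159147761), np.float64(1.3157076003617687)], np.float64(0.13808011819442467))
brush-s 1866 ([np.float64(0.44155345638077065), np.float64(0.351210578015024), np.float64(-2.8482698880986907)], np.float64(0.051134004905431074))
board-s ([np.float64(0.5653951303700765), np.float64(-0.04754551151870427), np.float64(-0.16669103855682885)], np.float64(0.08335429155378415)) 2260
```

View pics/figcrop.png

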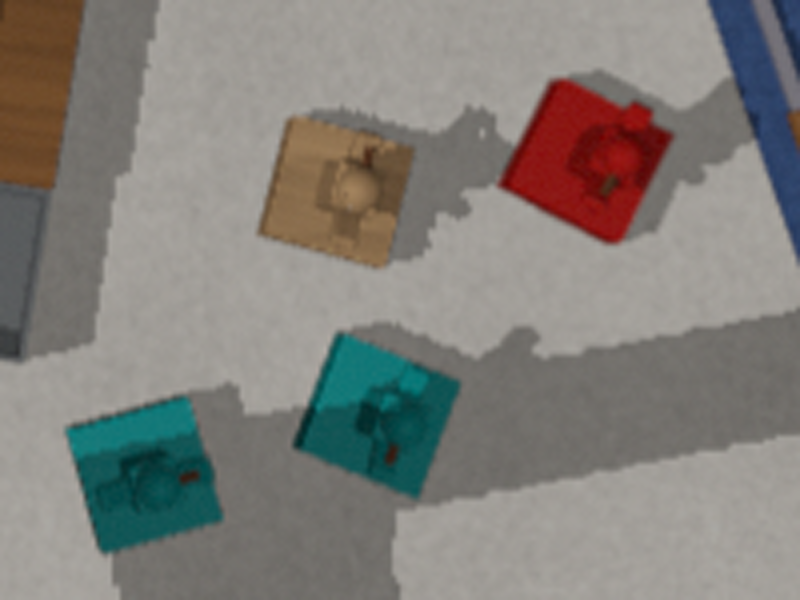

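The crop shows the pale figure at crop (340,190), with its wings along the image vertical, so its x axis is at yaw about -0.22. The red and turquoise ones are the look-alikes. Both cameras agree on the poses to 1–4 mm. Next I move over to the brush.

```bash
cat >> h.py <<'E'
def go(x,y,z,a):
    s=get_state(); M=R.from_quat(s['tcp_rot']).as_matrix(); a0=np.arctan2(M[1,0],M[0,0])
    d=np.array([x,y,z])-s['eef_pos']; da=(a-a0+np.pi)%(2*np.pi)-np.pi
    q=s['qpos']
    print('t',round(s['time'],2),'pos',s['eef_pos'].round(4),'a',round(a0,4),'tilt',np.degrees(np.arccos(-M[2,2])).round(2),'shift(now axes)',(M.T@d).round(4),'spin deg',np.degrees(-da).round(2),'q6',q[5].round(2),'open',round(s['opening'],3),'fF',s['finger_force'],'F',np.round(s['contact_force'],1))
    Mt=np.array([[np.cos(a),np.sin(a),0],[np.sin(a),-np.cos(a),0],[0,0,-1]]); print('shift(after spin)',(Mt.T@d).round(4), 'rows',np.linalg.norm(d)/.0417)
E
r='[0.0854,0.033,-0.024,0,0]'
python3 -m handwheel '[[[0.0854,0.033,-0.024,0,0],[0.0854,0.033,-0.024,0,0],[0.0854,0.033,-0.024,0,0],[0.0854,0.033,-0.024,0,0],[0.0854,0.033,-0.024,0,0],[0.0854,0.033,-0.024,0,0],[0.0854,0.033,-0.024,0,0],[0.0854,0.033,-0.024,0,0],[0.0854,0.033,-0.024,0,0],[0.0854,0.033,-0.024,0,0],[0.0854,0.033,-0.024,0,0],[0.0854,0.033,-0.024,0,0]]]' 60
python3 -m handwheel '[[[0.0854,0.007,-0.039,0,0],[0.0854,0.007,-0.039,0,0],[0.0854,0.007,-0.039,0,0],[0.0854,0.007,-0.039,0,0],[0.0854,0.007,-0.039,0,0],[0.0854,0.007,-0.039,0,0],[0.0854,0.007,-0.039,0,0],[0.0854,0.007,-0.039,0,0],[0.0854,0.007,-0.039,0,0],[0.0854,0.007,-0.039,0,0],[0.0854,0.007,-0.039,0,0],[0.0854,0.007,-0.039,0,0]]]'
python3 -c "
from h import *
go(.442,.3515,.2,.297)"
```

```text
time: 2.1
eef_pos: [0.4754, -0.2839, 0.2317]
tcp_rot: [0.993, 0.116, 0.0, 0.0]
contact_force: [0.5, 0.3, -0.1]
opening: 1.002
finger_force: 0.0
time: 3.1
eef_pos: [0.4481, 0.1911, 0.2318]
tcp_rot: [0.993, 0.116, 0.001, -0.0]
contact_force: [-0.0, -0.8, 0.3]
opening: 1.001
finger_force: 0.0
t 3.1 pos [0.4481 0.1911 0.2318] a 0.232 tilt 0.07 shift(now axes) [ 0.0309 -0.1575  0.0318] spin deg -3.73 q6 1.53 open 1.001 fF 0.0 F [-0.  -0.8  0.3]
shift(after spin) [ 0.0411 -0.1552  0.0318] rows 3.9239864342133783
```

```bash
python3 -m handwheel '[[[0.0854,0,0,0,-3.73],[0.0854,0.0103,-0.0388,0.008,0],[0.0854,0.0103,-0.0388,0.008,0],[0.0854,0.0103,-0.0388,0.008,0],[0.0854,0.0102,-0.0388,0.008,0],[0.0854,0,0,0,0],[0.0854,0,0,0,0]]]'
python3 - <<'E'
from fit import *
s=get_state(); pic('wrist','w1'); go(.442,.3515,.052,.297); c=cam('wrist',s)
L=viewer.outline_of('wrist','brush'); m=L[0]['mask']; print(m.sum(),L[0]['extent'],fit(c,BRUSH,m,[.442,.3515,.297]))
E
```

```text
time: 3.68
eef_pos: [0.4415, 0.351, 0.1984]
tcp_rot: [0.989, 0.15, -0.001, 0.0]
contact_force: [0.1, 0.2, 0.0]
opening: 0.999
finger_force: 0.0
t 3.73 pos [0.4421 0.3499 0.1989] a 0.2987 tilt 0.07 shift(now axes) [ 0.0005 -0.0016  0.1469] spin deg 0.1 q6 1.76 open 0.998 fF 0.0 F [0.2 0.2 0.1]
shift(after spin) [ 0.0004 -0.0015  0.1469] rows 3.5241628201160857
10433 [0.4709, 0.2346, 0.0828, 0.4194] ([np.float64(0.44228500308268487), np.float64(0.35268349039732316), np.float64(0.29606610033169495)], np.float64(0.021258779197650624))
```

```bash
python3 -m handwheel '[[[0.0854,0,-0.002,0.035,0],[0.0854,0,0,0.035,0],[0.0854,0,0,0.035,0],[0.0854,0,0,0.027,0],[0.0854,0,0,0.0135,0],[0.0854,0,0,0,0]]]'
python3 -m handwheel '[[[0.02,0,0,0,0],[0.02,0,0,0,0],[0.02,0,0,0,0],[0.02,0,0,0,0],[0.02,0,0,0,0],[0.02,0,0,0,0],[0.02,0,0,0,0],[0.02,0,0,0,0]]]' 60
python3 -c "
from h import *
go(.442,.3525,.053,.297)"
```

```text
time: 4.28
eef_pos: [0.4399, 0.3484, 0.0504]
tcp_rot: [0.989, 0.147, -0.003, 0.001]
contact_force: [0.6, -0.4, -0.1]
opening: 0.998
finger_force: 0.0
time: 4.95
eef_pos: [0.443, 0.3522, 0.0555]
tcp_rot: [0.989, 0.148, 0.001, -0.0]
contact_force: [0.2, -0.6, 6.0]
opening: 0.29
finger_force: 60.8
t 4.95 pos [0.443  0.3522 0.0555] a 0.2971 tilt 0.16 shift(now axes) [-0.0008 -0.0006  0.0025] spin deg 0.01 q6 1.77 open 0.29 fF 60.83164572715759 F [ 0.2 -0.6  6. ]
shift(after spin) [-0.0008 -0.0006  0.0025] rows 0.06504094569060002
```

Gripped, with opening 0.29 or about 25 mm, which matches the 26 mm rail. Next: lift, turn the brush across the board, and compute the sweep start.

```bash
python3 -m handwheel '[[[0.02,0,0,-0.03,0],[0.02,0,0,-0.03,0],[0.02,0,0,-0.04,0],[0.02,0,0,0,-7.05],[0.02,0,0,0,-7.05],[0.02,0,0,0,-7.05],[0.02,0,0,0,-7.05],[0.02,0,0,0,-7.05],[0.02,0,0,0,-7.05],[0.02,0,0,0,-7.05],[0.02,0,0,0,-7.05],[0.02,0,0,0,-7.05]]]'
cat >> h.py <<'E'
B=(.5652,-.0475,-.1672)
def bw(x,y): 
    c,s=np.cos(B[2]),np.sin(B[2]); return B[0]+c*x-s*y,B[1]+s*x+c*y
E
python3 -c "
from h import *
go(*bw(.075,.013),.155,B[2]+np.pi/2)"
```

```text
time: 5.95
eef_pos: [0.4408, 0.351, 0.1523]
tcp_rot: [0.761, 0.648, -0.001, -0.0]
contact_force: [0.4, 0.5, -2.8]
opening: 0.296
finger_force: 59.9
t 5.95 pos [0.4408 0.351  0.1523] a 1.4107 tilt 0.17 shift(now axes) [-0.3611  0.2614 -0.0026] spin deg 0.4 q6 0.65 open 0.296 fF 59.92820084095001 F [ 0.4  0.5 -2.8]
shift(after spin) [-0.3592  0.264  -0.0027] rows 10.69038231023169
```

```bash
python3 -m handwheel '[[[0.02,0,0,0,0.4],[0.02,-0.0327,0.024,0,0],[0.02,-0.0327,0.024,0,0],[0.02,-0.0327,0.024,0,0],[0.02,-0.0327,0.024,0,0],[0.02,-0.0327,0.024,0,0],[0.02,-0.0327,0.024,0,0],[0.02,-0.0327,0.024,0,0],[0.02,-0.0327,0.024,0,0],[0.02,-0.0327,0.024,0,0],[0.02,-0.0327,0.024,0,0],[0.02,-0.0327,0.024,0,0]]]'
python3 -m handwheel '[[[0.02,0,0,0,0],[0.02,0,0,0,0]]]' >/dev/null
python3 - <<'E'
from h import *
pic('top','t2');pic('scene','s2')
go(*bw(.075,.013),.1035,B[2]+np.pi/2)
a=cv2.imread('pics/t2.png')[150:350,230:430];b=cv2.imread('pics/s2.png')[150:350,200:400]
cv2.imwrite('pics/ts2.png',np.hstack([cv2.resize(a,(400,400)),cv2.resize(b,(400,400))]))
E
```

```text
time: 6.95
eef_pos: [0.6397, -0.0501, 0.1527]
tcp_rot: [0.767, 0.642, -0.001, -0.001]
contact_force: [0.3, 0.4, -3.1]
opening: 0.294
finger_force: 60.0
t 7.22 pos [ 0.6389 -0.0478  0.1526] a 1.3952 tilt 0.16 shift(now axes) [0.0011 0.0024 0.0491] spin deg -0.48 q6 -0.06 open 0.291 fF 60.29346227645874 F [-0.   1.1 -2.8]
shift(after spin) [0.0011 0.0023 0.0491] rows 1.1791993227244646
```

View pics/ts2.png

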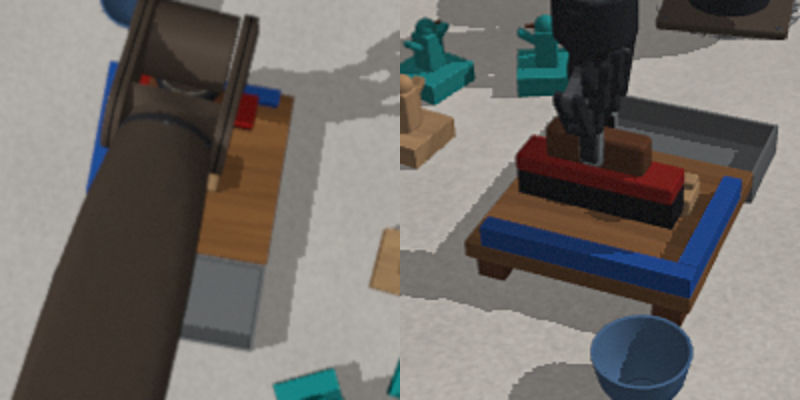

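The right half shows the brush held level and parallel to the far stop, with the offcuts behind it (one at crop 690,190). Nothing sticks out beyond the side-stop end, so I lower it behind the offcuts.

```bash
python3 -m handwheel '[[[0.02,0.001,0.002,0.02,-0.4],[0.02,0,0,0.02,0],[0.02,0,0,0.006,0],[0.02,0,0,0,0],[0.02,0,0,0,0]]]'
python3 -c "
from h import *
go(*bw(-.098,.013),.1035,B[2]+np.pi/2)"
```

```text
time: 7.63
eef_pos: [0.6414, -0.0465, 0.1076]
tcp_rot: [0.763, 0.646, -0.0, -0.0]
contact_force: [0.3, 0.2, -2.9]
opening: 0.289
finger_force: 60.1
t 7.63 pos [ 0.6414 -0.0465  0.1076] a 1.4053 tilt 0.07 shift(now axes) [-0.0003 -0.173   0.0043] spin deg 0.1 q6 -0.06 open 0.289 fF 60.14797925949097 F [ 0.3  0.2 -2.9]
shift(after spin) [-0.0006 -0.173   0.0041] rows 4.150038630622243
```

```bash
python3 -m handwheel '[[[0.02,0,0,0.003,0],[0.02,0,-0.005,0,0],[0.02,0,-0.0125,0,0],[0.02,0,-0.0125,0,0],[0.02,0,-0.0125,0,0],[0.02,0,-0.0125,0,0],[0.02,0,-0.0125,0,0],[0.02,0,-0.0125,0,0],[0.02,0,-0.0125,0,0],[0.02,0,-0.0125,0,0],[0.02,0,-0.0125,0,0],[0.02,0,-0.0125,0,0]]]'
python3 -m handwheel '[[[0.02,0,-0.0125,0,0],[0.02,0,-0.0125,0,0],[0.02,0,-0.0125,0,0],[0.02,0,-0.01,0,0],[0.02,0,0,0,0],[0.02,0,0,0,0],[0.02,0,0,0,0]]]'
python3 - <<'E'
from h import *
go(*bw(-.098,.013),.1035,B[2]+np.pi/2)
pic('top','t3');pic('scene','s3')
a=cv2.imread('pics/t3.png')[150:350,230:430];b=cv2.imread('pics/s3.png')[150:350,200:400]
cv2.imwrite('pics/ts3.png',np.hstack([cv2.resize(a,(400,400)),cv2.resize(b,(400,400))]))
E
```

```text
time: 8.63
eef_pos: [0.5136, -0.0262, 0.106]
tcp_rot: [0.764, 0.646, 0.001, 0.001]
contact_force: [0.3, -0.4, -2.9]
opening: 0.292
finger_force: 60.3
time: 9.22
eef_pos: [0.4678, -0.0186, 0.1055]
tcp_rot: [0.763, 0.646, 0.001, 0.001]
contact_force: [0.4, 0.1, -2.2]
opening: 0.293
finger_force: 60.3
t 9.22 pos [ 0.4678 -0.0186  0.1055] a 1.4042 tilt 0.12 shift(now axes) [0.0007 0.0029 0.0021] spin deg 0.03 q6 -0.09 open 0.293 fF 60.283581018447876 F [ 0.4  0.1 -2.2]
shift(after spin) [0.0007 0.0029 0.002 ] rows 0.08591119293259977
```

View pics/ts3.png

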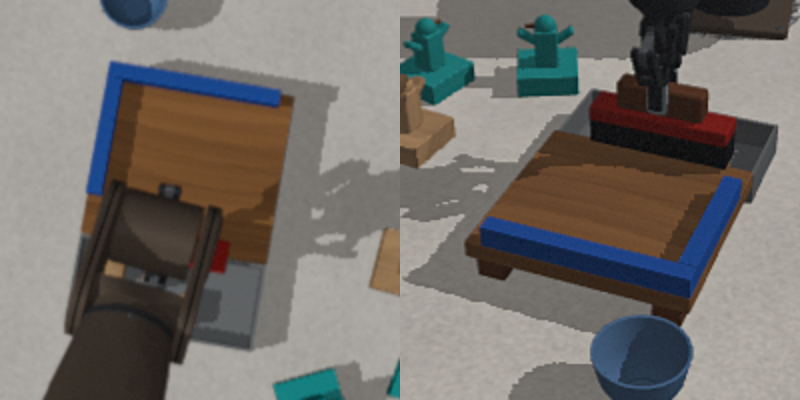

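The bed is empty and the brush face is past the edge. One offcut shows in the tray at crop (115,268). I lift, carry the brush to its side, and check the tray with the arm out of the way.

```bash
python3 -m handwheel '[[[0.02,0,0.004,-0.03,0],[0.02,0,0,-0.03,0],[0.02,0.037,0,0,0],[0.02,0.041,0,0,0],[0.02,0.041,0,0,0],[0.02,0.041,0,0,0],[0.02,0.041,0,0,0],[0.02,0.041,0,0,0],[0.02,0.041,0,0,0],[0.02,0.041,0,0,0],[0.02,0.041,0,0,0],[0.02,0,0,0,0]]]'
python3 - <<'E'
from h import *
go(.45,.352,.0555,B[2]+np.pi/2)
im=pic('top','t4')
c=cam('top')
for d in viewer.pinpoint('top','offcut0'):
    uv=np.array(d['xy'])*[640,480]; print(round(d['confidence'],2),uv.round(1),toworld(c,uv,.015).round(4)[0])
cv2.imwrite('pics/t4c.png',cv2.resize(im[170:340,250:390],(560,680))[80:])
E
```

```text
time: 10.32
eef_pos: [0.532, 0.3477, 0.1644]
tcp_rot: [0.762, 0.648, 0.002, -0.001]
contact_force: [-0.1, -0.8, -2.6]
opening: 0.294
finger_force: 60.4
t 10.32 pos [0.532  0.3477 0.1644] a 1.409 tilt 0.25 shift(now axes) [-0.0094 -0.0817  0.1088] spin deg 0.31 q6 0.58 open 0.294 fF 60.403701066970825 F [-0.1 -0.8 -2.6]
shift(after spin) [-0.0094 -0.0816  0.1089] rows 3.2704802377019866
0.6 [307.1 284.6] [ 0.4413 -0.0068  0.015 ]
0.49 [287.1 279. ] [0.4554 0.0449 0.015 ]
0.45 [327.  306.6] [ 0.3852 -0.0583  0.015 ]
```

View pics/t4c.png

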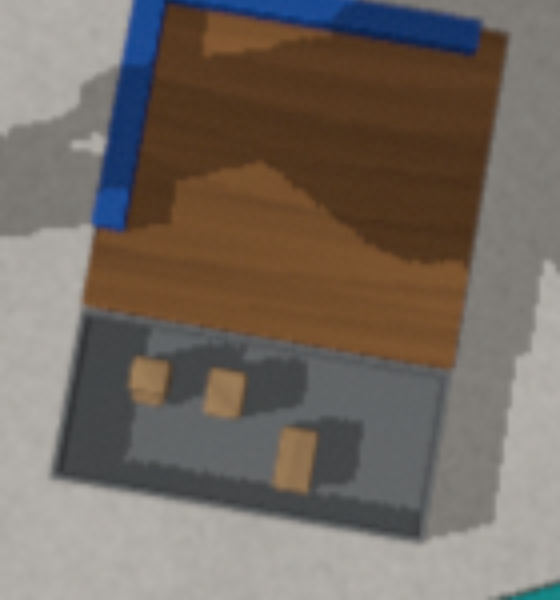

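All three offcuts lie in the tray, at crop (148,380), (224,392) and (295,460). I set the brush down.

```bash
python3 -m handwheel '[[[0.02,-0.004,-0.025,0.03,0],[0.02,-0.004,-0.025,0.03,0],[0.02,0,0,0.025,0],[0.02,0,0,0.012,0],[0.02,0,0,0.006,0],[0.02,0,0,0,0],[0.02,0,0,0,0]]]'
python3 -c "
from h import *
go(.45,.352,.0555,B[2]+np.pi/2)"
```

```text
time: 11.0
eef_pos: [0.4828, 0.3414, 0.0634]
tcp_rot: [0.764, 0.645, 0.001, 0.0]
contact_force: [0.6, 0.2, -3.1]
opening: 0.293
finger_force: 60.3
t 11.0 pos [0.4828 0.3414 0.0634] a 1.4032 tilt 0.18 shift(now axes) [ 0.0049 -0.0342  0.0079] spin deg -0.02 q6 0.61 open 0.293 fF 60.342350006103516 F [ 0.6  0.2 -3.1]
shift(after spin) [ 0.005  -0.0341  0.0079] rows 0.849080271910597
```

```bash
python3 -m handwheel '[[[0.02,0,0,0.004,0],[0.02,0,0,0.003,0],[0.02,0,0,0.002,0],[0.02,0,0,0,0],[0.02,0,0,0,0]]]'
python3 -m handwheel '[[[0.0854,0,0,0,0],[0.0854,0,0,0,0],[0.0854,0,0,0,0],[0.0854,0,0,0,0],[0.0854,0,0,0,0],[0.0854,0,0,0,0],[0.0854,0,0,0,0]]]'
python3 -m handwheel '[[[0.0854,0,0,-0.03,0],[0.0854,0,0,-0.04,0],[0.0854,0,0,-0.04,0],[0.0854,0,0,-0.04,0],[0.0854,0,0,0,0]]]'
python3 - <<'E'
from fit import *
go(.448,-.333,.2,-.22); s=get_state()
viewer.read_camera('wrist'); c=cam('wrist',s)
L=viewer.outline_of('wrist','brush'); m=L[0]['mask']; print(m.sum(),fit(c,BRUSH,m,[.4828,.3414,1.403]))
E
```

```text
time: 11.42
eef_pos: [0.4826, 0.3418, 0.0555]
tcp_rot: [0.763, 0.646, 0.002, 0.001]
contact_force: [-1.2, -2.5, 6.8]
opening: 0.294
finger_force: 61.5
time: 12.0
eef_pos: [0.4806, 0.3414, 0.0527]
tcp_rot: [0.763, 0.646, -0.0, -0.0]
contact_force: [0.5, 0.2, 0.3]
opening: 1.0
finger_force: 0.0
time: 12.42
eef_pos: [0.4853, 0.3437, 0.2137]
tcp_rot: [0.763, 0.646, 0.009, 0.002]
contact_force: [1.7, 0.0, 1.1]
opening: 0.996
finger_force: 0.0
t 12.42 pos [0.4853 0.3437 0.2137] a 1.4046 tilt 1.02 shift(now axes) [-0.6736  0.0751  0.0078] spin deg 93.08 q6 0.61 open 0.996 fF 0.0 F [1.7 0.  1.1]
shift(after spin) [0.1113 0.6685 0.0137] rows 16.255438171805725
9507 ([np.float64(0.48222973056682705), np.float64(0.34193813608451895), np.float64(1.403912841968479)], np.float64(0.02336881984517114))
```

The brush stands free at the expected spot. Now I move over the figure.

```bash
python3 -m handwheel '[[[0.0854,-0.0397,0.0044,0,0],[0.0854,-0.0397,0.0044,0,0],[0.0854,-0.0397,0.0044,0,0],[0.0854,-0.0397,0.0044,0,0],[0.0854,-0.0397,0.0044,0,0],[0.0854,-0.0397,0.0044,0,0],[0.0854,-0.0397,0.0044,0,0],[0.0854,-0.0397,0.0044,0,0],[0.0854,-0.0397,0.0044,0,0],[0.0854,-0.0397,0.0044,0,0],[0.0854,-0.0397,0.0044,0,0],[0.0854,-0.0397,0.0044,0,0]]]' >/dev/null
python3 -m handwheel '[[[0.0854,-0.0397,0.0044,0,0],[0.0854,-0.0397,0.0044,0,0],[0.0854,-0.0397,0.0044,0,0],[0.0854,-0.0397,0.0044,0,0],[0.0854,-0.0397,0.0044,0,0],[0.0854,0,0,0,7.1],[0.0854,0,0,0,7.1],[0.0854,0,0,0,7.1],[0.0854,0,0,0,7.1],[0.0854,0,0,0,7.1],[0.0854,0,0,0,7.1],[0.0854,0,0,0,7.1]]]' >/dev/null
python3 -m handwheel '[[[0.0854,0,0,0,7.1],[0.0854,0,0,0,7.1],[0.0854,0,0,0,7.1],[0.0854,0,0,0,7.1],[0.0854,0,0,0,7.1],[0.0854,0,0,0,7.1],[0.0854,0,0,0,0],[0.0854,0,0,0,0],[0.0854,0,0,0,0]]]'
python3 - <<'E'
from fit import *
s=get_state(); im=pic('wrist','w5'); c=cam('wrist',s)
f=[]
for d in viewer.outline_of('wrist','figure'):
    m=d['mask']; r=fit(c,FIG,m,[.448,-.333,-.22]); col=im[m].mean(0).round(); print(d['confidence'],m.sum(),d['extent'],col,r)
go(.448,-.333,.037,-.22)
cv2.imwrite('pics/w5s.png',im)
E
```

```text
time: 15.27
eef_pos: [0.4422, -0.3361, 0.2015]
tcp_rot: [0.995, -0.102, -0.001, -0.001]
contact_force: [-0.0, -0.6, 0.0]
opening: 1.0
finger_force: 0.0
0.98 11783 [0.6961, 0.164, 0.2081, 0.2554] [  7.  10. 132.] ([np.float64(0.44800000000000006), np.float64(-0.333), np.float64(-0.33999999999999997)], np.float64(1.0))
0.89 8353 [0.5134, 0.6202, 0.1623, 0.2231] [83. 85.  3.] ([np.float64(0.44800000000000006), np.float64(-0.333), np.float64(-0.33999999999999997)], np.float64(1.0))
0.63 9701 [0.4289, 0.3238, 0.1572, 0.241] [ 65. 101. 131.] ([np.float64(0.44828323979640394), np.float64(-0.3328186574814559), np.float64(-0.27177784694637663)], np.float64(0.025963289604537976))
t 15.37 pos [ 0.4425 -0.3364  0.2022] a -0.205 tilt 0.07 shift(now axes) [ 0.0049 -0.0043  0.1652] spin deg 0.86 q6 0.94 open 0.998 fF 0.0 F [-1.4  0.7  0. ]
shift(after spin) [ 0.0047 -0.0045  0.1652] rows 3.963955660769552
```

View pics/w5s.png

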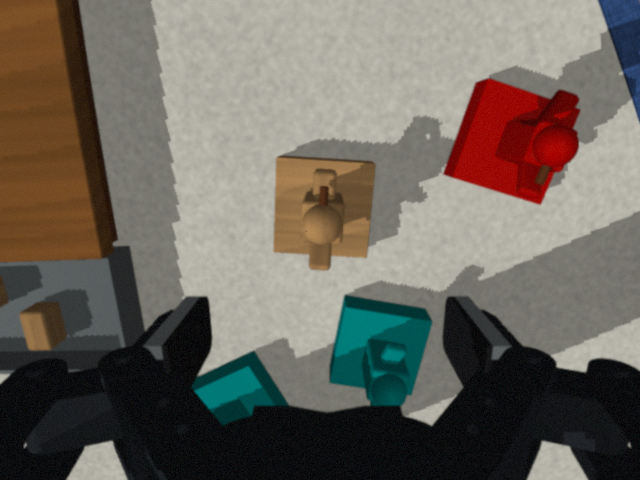

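The wrist view shows the pale figure at (323,210), with its wings vertical in the image. The red one is at (515,140) and the turquoise ones at (385,340) and (240,395), all clear of the fingers. The fit gives (0.448,-0.333) at yaw -0.272.

```bash
python3 -m handwheel '[[[0.0854,0.005,-0.004,0,3.84],[0.0854,0,0,0.03,0],[0.0854,0,0,0.04,0],[0.0854,0,0,0.04,0],[0.0854,0,0,0.03,0],[0.0854,0,0,0.012,0],[0.0854,0,0,0.008,0],[0.0854,0,0,0,0],[0.0854,0,0,0,0]]]'
python3 -c "
from h import *
go(.4483,-.3328,.040,-.272)"
```

```text
time: 16.12
eef_pos: [0.4493, -0.3348, 0.0444]
tcp_rot: [0.991, -0.136, 0.001, 0.001]
contact_force: [0.1, -0.5, -0.2]
opening: 0.998
finger_force: 0.0
t 16.12 pos [ 0.4493 -0.3348  0.0444] a -0.2733 tilt 0.15 shift(now axes) [-0.0015 -0.0016  0.0044] spin deg -0.08 q6 1.02 open 0.998 fF 0.0 F [ 0.1 -0.5 -0.2]
shift(after spin) [-0.0015 -0.0016  0.0044] rows 0.11761852604346101
```

```bash
python3 -m handwheel '[[[0.0854,-0.001,-0.0015,0.004,0],[0.0854,0,0,0,0],[0.025,0,0,0,0],[0.025,0,0,0,0],[0.025,0,0,0,0],[0.025,0,0,0,0],[0.025,0,0,0,0],[0.025,0,0,0,0],[0.025,0,0,0,0],[0.025,0,0,0,0]]]' 60
python3 -c "
from h import *
go(.4483,-.3328,.040,-.272)"
python3 -m handwheel '[[[0.025,0,0,-0.02,0],[0.025,0,0,-0.03,0],[0.025,0,0,-0.04,0],[0.025,0,0,0,0]]]'
python3 -c "
from h import *
go(*bw(.025,.025),.13,B[2])"
```

```text
time: 16.95
eef_pos: [0.4481, -0.3324, 0.0392]
tcp_rot: [0.991, -0.136, 0.0, 0.0]
contact_force: [-0.4, -0.7, 2.6]
opening: 0.342
finger_force: 60.1
t 16.95 pos [ 0.4481 -0.3324  0.0392] a -0.2737 tilt 0.05 shift(now axes) [ 0.0003  0.0004 -0.0008] spin deg -0.1 q6 1.02 open 0.342 fF 60.12267887592316 F [-0.4 -0.7  2.6]
shift(after spin) [ 0.0003  0.0004 -0.0008] rows 0.021317623054953442
time: 17.28
eef_pos: [0.451, -0.3352, 0.1364]
tcp_rot: [0.991, -0.136, 0.005, 0.004]
contact_force: [1.5, -1.3, 0.2]
opening: 0.344
finger_force: 59.8
t 17.28 pos [ 0.451  -0.3352  0.1364] a -0.2735 tilt 0.74 shift(now axes) [ 0.0543 -0.3354  0.0048] spin deg -6.09 q6 1.02 open 0.344 fF 59.83880281448364 F [ 1.5 -1.3  0.2]
shift(after spin) [ 0.0897 -0.3277  0.0064] rows 8.148459342242445
```

```bash
python3 -m handwheel '[[[0.025,0,0,0,-6.09],[0.025,0.01,-0.0364,0,0],[0.025,0.01,-0.0364,0,0],[0.025,0.01,-0.0364,0,0],[0.025,0.01,-0.0364,0,0],[0.025,0.01,-0.0364,0,0],[0.025,0.01,-0.0364,0,0],[0.025,0.01,-0.0364,0,0],[0.025,0.01,-0.0364,0,0],[0.025,0.01,-0.0364,0,0],[0.025,0,0,0,0],[0.025,0,0,0,0]]]'
python3 -m handwheel '[[[0.025,0,0,0.02,0],[0.025,0,0,0.015,0],[0.025,0,0,0,0],[0.025,0,0,0,0]]]'
python3 - <<'E'
from fit import *
go(*bw(.025,.025),.0842,B[2])
viewer.read_camera('scene'); c=cam('scene')
L=viewer.outline_of('scene','figure')
im=pic('scene','s6'); 
for d in L: print(d['extent'],d['confidence'],im[d['mask']].mean(0).round())
w=bw(.025,.025); print(w,topix(c,place(np.vstack(PL),[*w,B[2]],.055)).round().tolist())
cv2.imwrite('pics/s6c.png',cv2.resize(im[130:330,200:400],(600,600)))
E
```

```text
time: 18.28
eef_pos: [0.5909, -0.0218, 0.1277]
tcp_rot: [0.997, -0.082, -0.001, -0.0]
contact_force: [-0.4, -0.1, -1.2]
opening: 0.34
finger_force: 60.3
time: 18.62
eef_pos: [0.5896, -0.0247, 0.0923]
tcp_rot: [0.996, -0.084, -0.002, -0.0]
contact_force: [1.1, -0.3, -1.3]
opening: 0.346
finger_force: 60.2
t 18.62 pos [ 0.5896 -0.0247  0.0923] a -0.1687 tilt 0.22 shift(now axes) [0.0048 0.0015 0.0081] spin deg -0.09 q6 1.53 open 0.346 fF 60.231592655181885 F [ 1.1 -0.3 -1.3]
shift(after spin) [0.0047 0.0015 0.0081] rows 0.22736941745307726
[0.4605, 0.4512, 0.0705, 0.1056] 0.84 [ 62.  83. 106.]
[0.4008, 0.331, 0.0537, 0.086] 0.8 [86. 87. 27.]
[0.5283, 0.4973, 0.0514, 0.1094] 0.6 [128.  65.  32.]
[0.177, 0.3856, 0.0797, 0.0873] 0.58 [ 28.  29. 100.]
[0.3038, 0.3319, 0.0692, 0.0885] 0.57 [89. 90. 29.]
(np.float64(0.5940119166377351), np.float64(-0.027009185968824855)) [[305.0, 240.0], [305.0, 229.0], [340.0, 248.0], [341.0, 237.0], [290.0, 262.0], [289.0, 251.0], [327.0, 271.0], [327.0, 260.0]]
```

View pics/s6c.png

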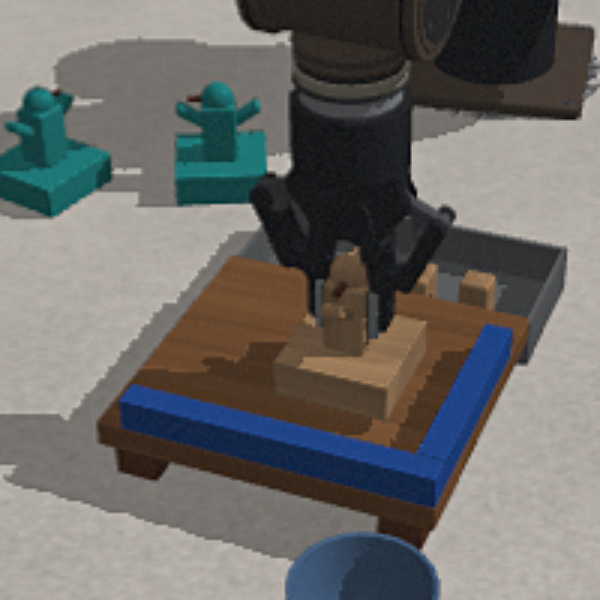

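The crop shows the figure held upright and square to the stops at (350,350), hovering over the bed. I lower it gently and then slide.

```bash
python3 -m handwheel '[[[0.025,0,0,0.004,0],[0.025,0,0,0.003,0],[0.025,0,0,0.001,0],[0.025,0,0,0,0],[0.025,0,0,0,0],[0.025,0,0,0,0]]]'
python3 -c "
from h import *
go(*bw(.06,.06),.0842,B[2])"
```

```text
time: 19.27
eef_pos: [0.5912, -0.0239, 0.0859]
tcp_rot: [0.997, -0.084, 0.0, -0.0]
contact_force: [0.4, 0.4, -1.4]
opening: 0.343
finger_force: 60.2
t 19.27 pos [ 0.5912 -0.0239  0.0859] a -0.1673 tilt 0.01 shift(now axes) [ 0.0383 -0.0324  0.0017] spin deg -0.0 q6 1.53 open 0.343 fF 60.2319073677063 F [ 0.4  0.4 -1.4]
shift(after spin) [ 0.0383 -0.0324  0.0017] rows 1.2037695910695896
```

```bash
python3 -m handwheel '[[[0.025,0,0,0.0015,0],[0.025,0,0,0,0],[0.025,0,0,0,0]]]' | grep -E 'eef|contact'
python3 -m handwheel '[[[0.025,0,0,0.001,0],[0.025,0,0,0,0],[0.025,0,0,0,0]]]' | grep -E 'eef|contact'
python3 -m handwheel '[[[0.025,0,0,0.001,0],[0.025,0,0,0,0],[0.025,0,0,0,0]]]' | grep -E 'eef|contact'
```

```text
eef_pos: [0.5911, -0.024, 0.0843]
contact_force: [-0.7, -0.5, -2.0]
eef_pos: [0.5916, -0.024, 0.0843]
contact_force: [-2.2, 0.8, 3.8]
eef_pos: [0.592, -0.0241, 0.0842]
contact_force: [-3.3, 1.0, 7.4]
```

```bash
python3 -m handwheel '[[[0.025,0.005,-0.0045,-0.001,0],[0.025,0.007,-0.006,0,0],[0.025,0.007,-0.006,0,0],[0.025,0.007,-0.006,0,0],[0.025,0.006,-0.005,0,0],[0.025,0,0,0,0],[0.025,0,0,0,0]]]'
python3 -c "
from h import *
go(*bw(.06,.06),.0842,B[2])"
```

```text
time: 20.6
eef_pos: [0.6294, -0.0016, 0.0844]
tcp_rot: [0.997, -0.083, 0.002, -0.0]
contact_force: [2.6, 0.5, 5.2]
opening: 0.342
finger_force: 61.2
t 20.6 pos [ 0.6294 -0.0016  0.0844] a -0.1668 tilt 0.24 shift(now axes) [ 0.0043 -0.004   0.0002] spin deg 0.03 q6 1.57 open 0.342 fF 61.2287163734436 F [2.6 0.5 5.2]
shift(after spin) [ 0.0043 -0.004   0.0002] rows 0.1420710858910079
```

Now creep in x until it meets the far stop, then in y.

```bash
for i in 1; do :; done
python3 -m handwheel '[[[0.025,0.0015,0,0,0],[0.025,0.0015,0,0,0],[0.025,0.001,0,0,0],[0.025,0,0,0,0],[0.025,0,0,0,0]]]' | grep -E 'eef|contact|rot'
python3 -m handwheel '[[[0.025,0.001,0,0,0],[0.025,0.001,0,0,0],[0.025,0,0,0,0],[0.025,0,0,0,0]]]' | grep -E 'eef|contact|rot'
python3 -m handwheel '[[[0.025,0,-0.0015,0,0],[0.025,0,-0.0015,0,0],[0.025,0,-0.001,0,0],[0.025,0,0,0,0],[0.025,0,0,0,0]]]' | grep -E 'eef|contact|rot'
python3 -c "
from h import *
go(*bw(.06,.06),.0842,B[2])
s=get_state();M=R.from_quat(s['tcp_rot']).as_matrix();print('tool F',(M.T@s['contact_force']).round(1),s['wrist_torque'])"
```

```text
eef_pos: [0.6318, -0.0025, 0.0842]
tcp_rot: [0.997, -0.083, 0.0, -0.0]
contact_force: [-1.3, 1.0, 6.6]
eef_pos: [0.6334, -0.0029, 0.0843]
tcp_rot: [0.997, -0.083, -0.0, -0.0]
contact_force: [-2.3, 0.5, 7.3]
eef_pos: [0.6339, 0.0002, 0.0843]
tcp_rot: [0.997, -0.083, -0.0, 0.001]
contact_force: [-3.8, -1.8, 8.0]
t 21.77 pos [6.339e-01 2.000e-04 8.430e-02] a -0.167 tilt 0.07 shift(now axes) [ 0.0002 -0.0016  0.0001] spin deg 0.01 q6 1.58 open 0.347 fF 61.47342324256897 F [-3.8 -1.8  8. ]
shift(after spin) [ 0.0002 -0.0016  0.0001] rows 0.03748972537080535
tool F [-3.4  2.4 -8. ] [-0.14859178  0.48029928  0.02426522]
```

```bash
cat > f.py <<'E'
from h import *
s=get_state();M=R.from_quat(s['tcp_rot']).as_matrix()
t=np.array(s['eef_pos'][:2])-B[:2];c_,s_=np.cos(B[2]),np.sin(B[2])
print('t',round(s['time'],2),'board xy',(c_*t[0]+s_*t[1]).round(4),(-s_*t[0]+c_*t[1]).round(4),'z',s['eef_pos'][2].round(4),'a',np.arctan2(M[1,0],M[0,0]).round(4),'toolF',(M.T@s['contact_force']).round(1),'tau',(M.T@s['wrist_torque']).round(2))
E
python3 -m handwheel '[[[0.025,0,0,-0.0007,0],[0.025,0.001,0,0,0],[0.025,0.001,0,0,0],[0.025,0,0,0,0],[0.025,0,0,0,0]]]' >/dev/null; python3 f.py
python3 -m handwheel '[[[0.025,0,-0.001,0,0],[0.025,0,-0.001,0,0],[0.025,0,0,0,0],[0.025,0,0,0,0]]]' >/dev/null; python3 f.py
python3 -m handwheel '[[[0.025,0.001,0,0,0],[0.025,0,0,0,0],[0.025,0,0,0,0]]]' >/dev/null; python3 f.py
```

```text
t 22.18 board xy 0.0599 0.0587 z 0.0844 a -0.167 toolF [ -9.    2.  -10.2] tau [-0.27 -1.08  0.04]
t 22.52 board xy 0.0599 0.0598 z 0.0845 a -0.1669 toolF [-8.6  4.8 -9. ] tau [-0.61 -1.16  0.09]
t 22.77 board xy 0.06 0.0599 z 0.0846 a -0.1669 toolF [-11.1   6.  -12.9] tau [-0.65 -1.59  0.14]
```

```bash
python3 -m handwheel '[[[0.025,0,-0.001,-0.001,0],[0.025,0,0,0,0],[0.025,0,0,0,0]]]' >/dev/null; python3 f.py
python3 -m handwheel '[[[0.025,0,-0.001,-0.0005,0],[0.025,0,0,0,0],[0.025,0,0,0,0],[0.025,0,0,0,0]]]' >/dev/null; python3 f.py
```

```text
t 23.02 board xy 0.06 0.0602 z 0.0847 a -0.1665 toolF [-8.9  6.2 -9.3] tau [-0.96 -1.31  0.02]
t 23.35 board xy 0.06 0.0603 z 0.0847 a -0.1663 toolF [-7.7  8.3 -8.1] tau [-1.42 -1.25  0.12]
```

```bash
python3 -m handwheel '[[[0.025,0.001,-0.001,-0.0005,0],[0.025,0,0,0,0],[0.025,0,0,0,0],[0.025,0,0,0,0]]]' >/dev/null; python3 f.py
python3 -m handwheel '[[[0.025,0,-0.0008,-0.0003,0],[0.025,0,0,0,0],[0.025,0,0,0,0],[0.025,0,0,0,0],[0.025,0,0,0,0]]]' >/dev/null; python3 f.py
python3 - <<'E'
from fit import *
im=pic('scene','s7'); 
a=cv2.resize(im[190:300,240:380],(800,600)[:1]+(629,),interpolation=cv2.INTER_CUBIC)[:600]; cv2.imwrite('pics/s7c.png',a)
E
python3 f.py
```

```text
t 23.68 board xy 0.0601 0.0603 z 0.0849 a -0.1661 toolF [-11.   11.4  -7.9] tau [-1.82 -1.53  0.04]
t 24.1 board xy 0.0601 0.0604 z 0.085 a -0.1661 toolF [-9.9 12.5 -8.8] tau [-2.12 -1.48  0.09]
t 24.15 board xy 0.0601 0.0604 z 0.0849 a -0.1661 toolF [-10.   13.1  -6.6] tau [-2.15 -1.48  0.15]
```

View pics/s7c.png

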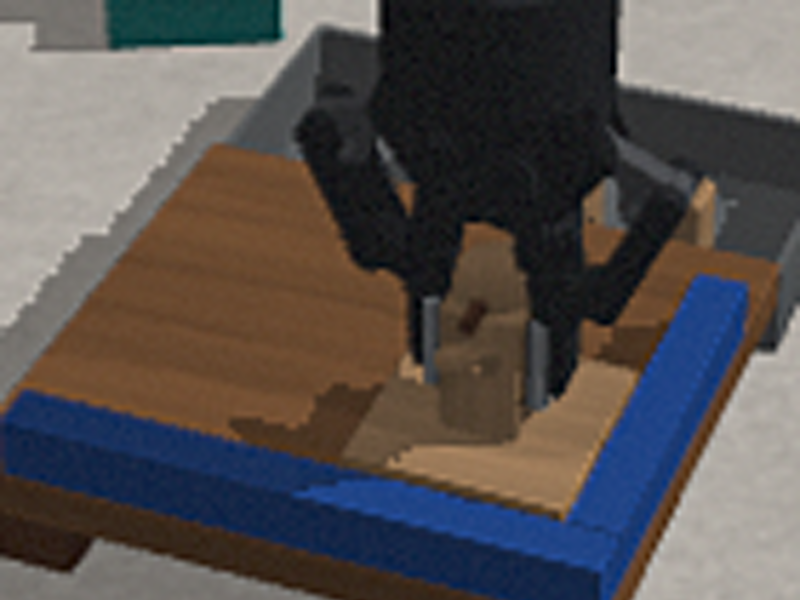

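The crop shows the plinth flush along the far stop (400–560, 460–515) and the side stop (570–635, 370–515). It is upright, with forces of about 10 and 13 N. I let it settle, check, and hand in.

```bash
python3 -m handwheel '[[[0.025,0,0,0,0],[0.025,0,0,0,0],[0.025,0,0,0,0],[0.025,0,0,0,0],[0.025,0,0,0,0],[0.025,0,0,0,0]]]'; python3 f.py
python3 -c "
from plant import sign_off
print(sign_off())"
```

```text
time: 24.65
eef_pos: [0.6345, 0.002, 0.085]
tcp_rot: [0.997, -0.083, -0.006, 0.004]
contact_force: [-12.0, -10.8, 7.8]
opening: 0.343
finger_force: 61.5
t 24.65 board xy 0.0601 0.0604 z 0.085 a -0.166 toolF [-10.2  12.8  -7.6] tau [-2.06 -1.53  0.08]
the job is handed in; nothing more can be done
None
```

I handed the job in at about 24.7 s: the offcuts are in the tray, the brush stands on the bench clear of the board, and the figure is gripped flush in the corner, with the wrist reading about 10 N toward the far stop and 13 N toward the side stop; no verdict came back.

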